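# Unlock the print frame and lift the block level off the print

## Robot

A 6-joint arm with a two-finger parallel gripper is mounted at the origin on the work surface. World frame = base frame: x ahead of the robot, y to its left, z up, the work surface at z = 0. Lengths are in mm, angles in rad, forces in N, time in s.
With the tool pointing down it reaches from about 350 to 975 mm from the base axis. Payload 7.1 kg.
Tool frame: the origin (TCP) lies between the finger pads; the fingertips stand 19 mm ahead of it and the grasp point (between the pads) is the TCP (ctrl.tcp_to_tips is the distance from the TCP to the fingertips, in mm); z points along the fingers, y is the line along which they close (so a half turn about z gives the same grasp; the last joint's range is limited). The gripper opens to 88 mm and grips with 3 to 60 N. Pads are 20 mm wide; open, the fingers measure 115 mm over their backs; the gripper's body (75 mm by 178 mm) begins 61 mm behind the grasp point.
Start: joints at [-1.358, 0.423, 1.63, -0, 1.089, -0.019], TCP at [143.6, -608.263, 241.675] pointing down, gripper open.
Joint ranges: [-3, 3], [-0.9, 2.11], [0.09, 2.58], [-1.31, 4.45], [0.11, 2.69], [-2.54, 2.54]. Speed limits (rad/s): [2.39, 2.39, 3.01, 3.14, 3.14, 3.14].

## Interface

Orientations are given as a rotation vector (axis times angle).
In Python, from workcell import status, optics, ctrl gives the robot as it stands. The module is installed in compiled form; this text tells all that it offers.
- The arm moves only by the shell command python3 -m inch 'ROWS'. ROWS is JSON, a list that holds one entry, the list of rows, each a list of 7 numbers: the shift along the tool's x, y, z in mm, then the turn, a rotation vector about the tool's x, y, z in rad, then the opening in per cent of the stroke, from 0 (shut) to 100 (fully open). A call has 1 to 20 rows; each row is the pose to reach, as a shift and turn from the pose commanded when the call began, along the tool's axes at that moment; what a row does not reach only later rows make up. A row lasts 1/10 s, in which the tool goes at most 50 mm and 8.59 degrees, less where a joint would pass 70% of its speed; a pose out of reach is approached as far as the arm can. A call with a gripper value outside its range is refused whole. The fingers move at their own pace and stop on an object; the grip force is fixed at half the most. Time passes only in rows, so rows that repeat a pose let the fingers close. It gives the time, the measured TCP pose, the force, the opening and the grip force at its end, in the units of the state.
- status.get_obs(): the state, without advancing time (a new reading comes with each control period).
- optics.get_image(name): name is "scene" or "top" or "wrist"; returns a dict with "frame" (384x512x3 uint8, red, green, blue), "fx", "fy", "cx", "cy" (pixels), "rvec" (rotation vector, rad) and "tvec" (3), from world to camera coordinates, as OpenCV has them; the wrist camera has in their place "hand_eye" (4x4, takes a point from camera to tool coordinates, whose origin is the TCP and whose axes are the flange's). Camera axes: x right, y down, z forward; pixel columns grow to the right and rows downward; lengths in mm; the calibration is good to about 2 mm. A picture is of the moment at which its call begins: read the wrist's pose just before it. There is no depth.
- ctrl.close_job(): hands the job in; it is judged then, once.
The state is a dict: "t": time; "qpos": joint angles; "qvel": joint speeds; "joint_torque": joint torques, N m; "ee_pos": TCP position; "orientation": TCP orientation; "ft_force": force on the tool from outside, world axes, zero at the start; "moment": the same for the moment, N m; "width": finger opening in mm; "grasp_force": force on a finger pad.
Only numpy, scipy, OpenCV 4.12 (cv2) and the standard library are available. Lean on these libraries where they do the work, as an engineer would, in place of code of your own. Each camera call takes 0.05 s, during which the arm holds its last target. There are 200 camera calls.

## Task

The printing block with the bridge handle is locked face down in its frame by a slide bolt: pull the bolt's knob fully out until it clicks over and stays out, then take the block by its handle and lift it straight up, level all the way so that the print is not smeared. Finish while still holding it steady and level over the frame, about 10 cm above where it lay, touching nothing but the gripper, and leave everything else on the table where it is.

Things in the scene. Friction and masses are not known exactly. Their poses are not given: they have to be found in the camera images.
- frame: Fixed registration frame: plywood base 190 (x) x 197 (y) x 12 mm with eight low aluminium guides (tops 30 mm above the table) around a seat in the middle, 2 mm of play on each side of the block. Origin on the table surface under the middle of the seat, z up. At its -y side an aluminium bracket (44 x 18 mm, top 58 mm above the table, y from -100 to -82 mm) carries the slide bolt; the knob sticks out beyond it towards -y. The frame's position and yaw vary.
- bolt (a joint): Slide bolt of the frame, m: 0 = home (its flat steel tongue reaches 10 mm over the edge of the block and stops it being lifted), 0.030 = fully out (end stop, tongue clear of the block). It slides along the frame's -y direction. An over-centre catch resists with about 6 N at first, less with travel, snaps over at half way (0.015) and then keeps it out.
- knob (a point): Centre of the bolt's steel knob, a cylinder 26 mm in diameter and 24 mm long, its axis level along the frame's y, centre 42 mm above the table (126 mm from the frame's origin towards its -y when home; it moves with the bolt). Behind it, towards the bracket, 14 mm of 12 mm shaft is bare when home. Free on both sides and below.
- block: Printing block to be lifted: wooden slab 100 (x) x 120 (y) x 24 mm with a thin dark face underneath and a bridge handle on top, about 0.3 kg. Origin at the centre of its underside, z up; its axes lie along the frame's. Seated, its underside is 12 mm above the table.
- handle (a point): Centre of the handle's bar on the block: a straight dark wooden bar along the block's y, 94 mm long, 22 mm wide (x), 20 mm high, centred 64 mm above the block's underside (76 mm above the table when seated), carried on two posts at y = +-35 mm; 30 mm of free space between bar and slab. The block balances about its middle.
- stamp: Bystander: smaller wooden block 60 x 80 x 22 mm with a round knob on top, 54 mm high in all, on the table beyond the frame. Origin under its centre.
- tin: Bystander: closed steel ink tin, 75 mm in diameter, 55 mm high, on the table beyond the frame. Origin under its centre.
- bottle: Bystander: amber bottle with a red cap, 60 mm in diameter, 170 mm high, standing on the side of the frame away from the knob. Origin under its centre.
- spoon: Bystander: steel spoon 150 mm long lying on the table on the robot's side of the frame.
- roller: Bystander: ink roller 117 mm wide, 180 mm long, lying on the glass slab on the robot's right.
- knife: Bystander: spatula 200 mm long lying on the table on the robot's left.
- spoon2: Bystander: steel spoon 150 mm long lying on the table on the robot's left.
Mind the look-alikes: they are no part of the job. Leave any blue or green look-alike of the block alone.

How it is judged (in metres and radians):
On the way, in this order (a step that is already met when the one before it is completed fails the run):
1. the bolt is pulled out (more than 25 mm) while the block still lies in its seat (value of joint bolt above 0.025 m and z of block in the frame of frame below 0.018 m), for 0.2 s.
2. the block is lifted clear of the guides, in the gripper and level (z of block in the frame of frame above 0.05 m and angle between block's own z axis and vertical below 0.12 rad and contact force between block and the fingers above 1 N), for 0.2 s.
At the end, for the whole second after the job is handed in: The bolt is out (more than 25 mm of its 30), and the gripper still holds the block, its underside 70 to 150 mm above where it lay, within 40 mm sideways of the middle of the frame, tilted less than 0.1 rad, still (under 20 mm/s and 0.15 rad/s) and not touching the frame (value of joint bolt above 0.025 m and z of block in the frame of frame between 0.082 and 0.162 m and horizontal distance between block and frame below 0.04 m and angle between block's own z axis and vertical below 0.1 rad and linear speed of block below 0.02 m/s and angular speed of block below 0.15 rad/s and contact force between block and the fingers above 1 N and contact force between block and frame below 0.1 N); the arm keeps its last pose, push and grip.
It fails at once if the block is tipped by more than 0.2 rad (angle between block's own z axis and vertical above 0.2 rad).
It fails at once if a bystander is moved by more than 25 mm (distance of any of stamp, tin, bottle, spoon, roller, knife, spoon2 from where it was at the start of the episode above 0.025 m).
It also fails if it takes over 48 s, if anything falls off the work surface, if the arm or the gripper's body presses on something with over 40 N, if the wrist force passes 120 N, or if a joint passes its speed limit or range.

## Working session

There is one attempt and no reset: what is moved stays moved. The work goes in short steps, Python scripts to look and compute and a shell command to move; the robot and the scene stay as the last step left them, time stands still between calls to the robot, and variables do not carry over. Pictures are saved under pics/ and viewed, at most 10 in all, crops included, and the job is handed in when it is done.

```bash
mkdir -p pics; python3 - <<'E'
from workcell import status, optics, ctrl
import cv2
o=status.get_obs(); print(o)
for n in ("top","scene"):
    d=optics.get_image(n); print(n,{k:v for k,v in d.items() if k!="frame"})
    cv2.imwrite(f"pics/{n}1.png",cv2.resize(d["frame"][:,:,::-1],(800,600),interpolation=cv2.INTER_CUBIC))
E
```

```text
{'t': 0.0, 'qpos': array([-1.35798733e+00,  4.23814914e-01,  1.63068011e+00,  1.77128251e-05,
        1.08860574e+00, -1.90089618e-02]), 'qvel': array([-3.49262571e-04, -1.03038533e-03, -1.62161443e-03, -2.96928354e-05,
       -1.63469584e-04,  1.25247333e-03]), 'joint_torque': array([ 4.75510955e-03, -5.44612849e+01, -2.73663175e+01,  6.46947906e-02,
        2.28150305e-02, -1.16948067e-04]), 'ee_pos': array([ 143.5052751 , -607.7631931 ,  240.92175236]), 'orientation': array([-3.11902181e+00, -3.63137380e-01,  2.04567624e-04]), 'ft_force': array([ 0.12808778,  0.00656545, -0.39012428]), 'moment': array([-0.00044047, -0.01272602,  0.04283254]), 'grasp_force': 0.0, 'width': 87.80554369462936}
top {'fx': 479.76382059525673, 'fy': 479.76382059525673, 'cx': 257.8646590188089, 'cy': 195.2452768565729, 'rvec': array([ 2.13024277, -2.09958759,  0.1949318 ]), 'tvec': array([  11.62426337,  570.24591169, 1529.83372364])}
scene {'fx': 377.54534086983864, 'fy': 377.54534086983864, 'cx': 252.36372867519864, 'cy': 194.2914990232896, 'rvec': array([ 1.98749724,  1.23140896, -0.56511631]), 'tvec': array([-241.40851803, -251.94054254, 1811.59495689])}
```

View pics/top1.png

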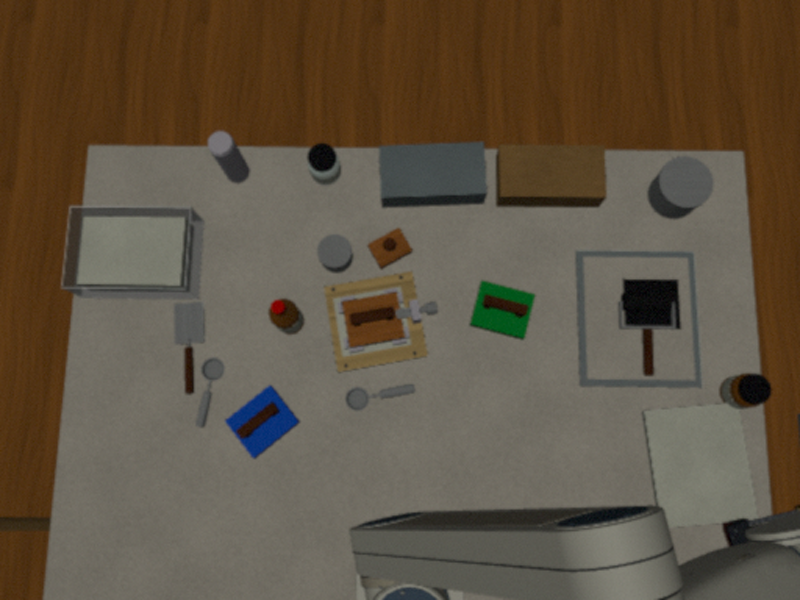

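View pics/scene1.png

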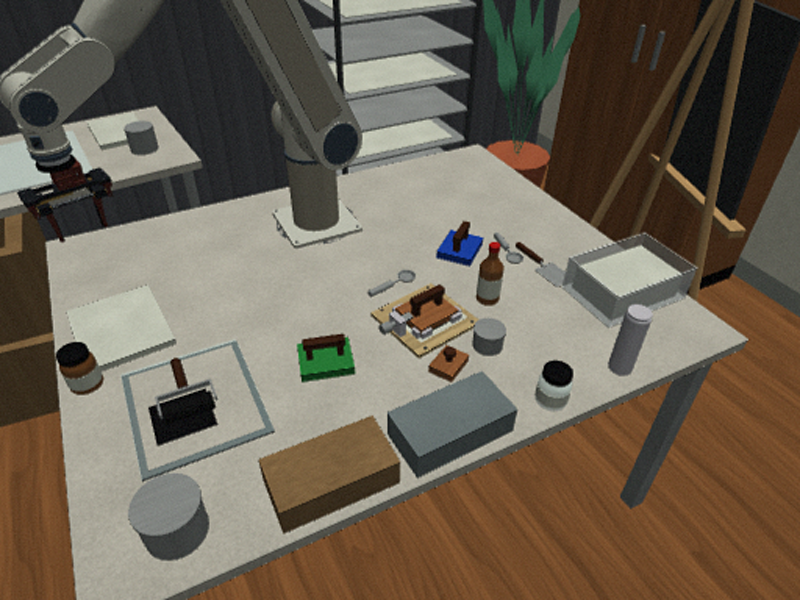

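Top view (800x600): frame corners are near (325,290), (412,273), (427,357), (338,370), the handle bar is centred near (373,316), and the knob is near (431,308), to the right (world -y). The green look-alike is at (503,308).

```bash
cat > h.py <<'E'
import numpy as np, cv2
from scipy.spatial.transform import Rotation as R
def cam(d,o=None):
    if "rvec" in d:
        M=cv2.Rodrigues(d["rvec"])[0]; return M.T, -M.T@d["tvec"]
    H=np.array(d["hand_eye"]); W=R.from_rotvec(o["orientation"]).as_matrix()
    return W@H[:3,:3], W@H[:3,3]+o["ee_pos"]
def pt(d,u,v,z,o=None):
    A,c=cam(d,o); r=A@[(u-d["cx"])/d["fx"],(v-d["cy"])/d["fy"],1]
    return c+r*(z-c[2])/r[2]
E
python3 - <<'E'
from h import *
from workcell import status, optics
d=optics.get_image("top"); s=1.5625
P=[pt(d,u/s,v/s,z) for u,v,z in [(325,290,12),(412,273,12),(427,357,12),(338,370,12),(373,316,86),(431,308,50)]]
for p in P: print(p.round(0))
c=sum(P[:4])/4; print("centre",c)
# frame +y = left in image; corners: TL=(+x,+y) TR=(+x,-y) BR BL
y=(P[0]-P[1]+P[3]-P[2]); x=(P[0]-P[3]+P[1]-P[2])
print(np.arctan2(-y[0],y[1]),np.arctan2(x[1],x[0]),np.linalg.norm(x)/2,np.linalg.norm(y)/2)
o=status.get_obs(); print(R.from_rotvec(o["orientation"]).as_matrix().round(3))
dw=optics.get_image("wrist"); print(dw["hand_eye"],dw["fx"])
E
```

```text
[610. 191.  12.]
[650.   2.  12.]
[466. -33.  12.]
[435. 157.  12.]
[540.  81.  86.]
[566. -40.  50.]
centre [540.3027232   79.20133353  12.        ]
0.1858022023752531 0.1886356009762883 182.91613849239926 193.13460993766606
[[ 0.973  0.23  -0.   ]
 [ 0.23  -0.973  0.001]
 [ 0.    -0.001 -1.   ]]
[[ 6.22672811e-04 -9.54574926e-01 -2.97970338e-01  8.24840962e+01]
 [ 9.99999796e-01  5.51920318e-04  3.21587000e-04  8.62325712e-02]
 [-1.42523003e-04 -2.97970478e-01  9.54575075e-01 -1.43249930e+02]
 [ 0.00000000e+00  0.00000000e+00  0.00000000e+00  1.00000000e+00]] 274.3369321738677
```

```bash
python3 -m inch '[[[270,-244,0,0,0,-0.763,100],[540,-488,0,0,0,-1.526,100],[540,-488,0,0,0,-1.526,100],[540,-488,0,0,0,-1.526,100],[540,-488,0,0,0,-1.526,100],[540,-488,0,0,0,-1.526,100],[540,-488,0,0,0,-1.526,100],[540,-488,0,0,0,-1.526,100],[540,-488,0,0,0,-1.526,100],[540,-488,0,0,0,-1.526,100],[540,-488,0,0,0,-1.526,100],[540,-488,0,0,0,-1.526,100],[540,-488,0,0,0,-1.526,100],[540,-488,0,0,0,-1.526,100],[540,-488,0,0,0,-1.526,100],[540,-488,0,0,0,-1.526,100],[540,-488,0,0,0,-1.526,100],[540,-488,0,0,0,-1.526,100],[540,-488,0,0,0,-1.526,100],[540,-488,0,0,0,-1.526,100]]]'
python3 - <<'E'
from h import *
from workcell import status, optics
o=status.get_obs(); print(o["t"],o["ee_pos"],o["orientation"],abs(o["qvel"]).max())
d=optics.get_image("wrist"); cv2.imwrite("pics/w1.png",cv2.resize(d["frame"][:,:,::-1],(800,600),interpolation=cv2.INTER_CUBIC))
np.save("o1.npy",o,allow_pickle=True);np.save("d1.npy",d,allow_pickle=True)
E
```

```text
t: 2.2
ee_pos: [556.6, -10.3, 241.8]
orientation: [-2.006, -2.418, 0.0]
ft_force: [-0.7, -0.1, -1.1]
width: 87.6
grasp_force: 0.0
2.2 [556.60045639 -10.27089558 241.79741809] [-2.00618449e+00 -2.41760386e+00  1.24396936e-04] 0.004669632883917964
```

View pics/w1.png

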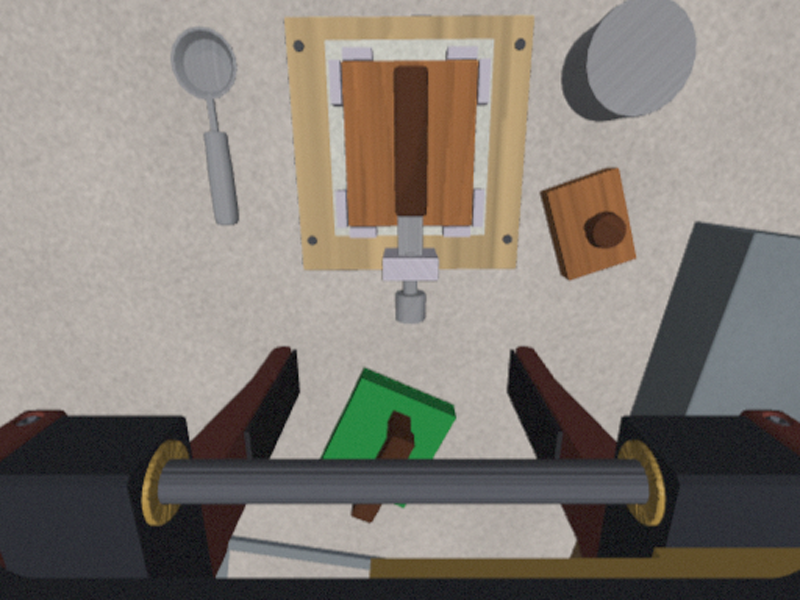

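The wrist view shows the frame nearly aligned with the tool: plywood corners (285,17), (533,17), (516,268), (304,270), bar ends (411,67) and about (410,213), and knob around (411,305).

```bash
python3 - <<'E'
from h import *
o=np.load("o1.npy",allow_pickle=True).item();d=np.load("d1.npy",allow_pickle=True).item();s=1.5625
P=[pt(d,u/s,v/s,z,o) for u,v,z in [(285,17,12),(533,17,12),(516,268,12),(304,270,12),(411,67,86),(411,212,76),(411,291,55),(411,305,50)]]
for p in P: print(p.round(1))
c=sum(P[:4])/4; y=P[0]+P[1]-P[2]-P[3]; x=P[1]+P[2]-P[0]-P[3]
print("c",c,np.arctan2(-y[0],y[1]),np.arctan2(x[1],x[0]),np.linalg.norm(x)/2,np.linalg.norm(y)/2)
b=P[4]-P[6];print("axis",np.arctan2(-b[0],b[1]))
W=R.from_rotvec(o["orientation"]).as_matrix(); print(W.round(3)); 
for n,p in zip(("centre","bar","barlo","knobback","knob"),[c]+P[4:]): print(n,(W.T@(p-o["ee_pos"])).round(1))
E
```

```text
[434.6 158.6  12. ]
[618.9 193.4  12. ]
[657.4   2.5  12. ]
[471.8 -34.3  12. ]
[536.1 128.6  86. ]
[553.5  39.9  76. ]
[566.2 -23.5  55. ]
[568.9 -36.7  50. ]
c [545.66976152  80.07337867  12.        ] 0.19470119178160702 0.19095846827482588 188.43915516772552 195.57546811413306
axis 0.19563111531161717
[[-0.184  0.983 -0.   ]
 [ 0.983  0.184 -0.   ]
 [-0.    -0.    -1.   ]]
centre [ 90.8   5.9 229.8]
bar [140.3   5.4 155.8]
barlo [ 49.9   6.2 165.8]
knobback [-14.8   7.  186.8]
knob [-28.3   7.2 191.8]
```

```bash
python3 -m inch '[[[-33,6.5,40,0,0,-0.009,100],[-33,6.5,80,0,0,-0.009,100],[-33,6.5,120,0,0,-0.009,100],[-33,6.5,150,0,0,-0.009,100],[-33,6.5,175,0,0,-0.009,100],[-33,6.5,190,0,0,-0.009,100],[-33,6.5,200,0,0,-0.009,100],[-33,6.5,200,0,0,-0.009,100],[-33,6.5,200,0,0,-0.009,0],[-33,6.5,200,0,0,-0.009,0],[-33,6.5,200,0,0,-0.009,0],[-33,6.5,200,0,0,-0.009,0],[-33,6.5,200,0,0,-0.009,0],[-33,6.5,200,0,0,-0.009,0],[-33,6.5,200,0,0,-0.009,0],[-33,6.5,200,0,0,-0.009,0],[-33,6.5,200,0,0,-0.009,0],[-33,6.5,200,0,0,-0.009,0]]]'
python3 - <<'E'
from h import *
from workcell import status, optics
d=optics.get_image("wrist"); cv2.imwrite("pics/w2.png",cv2.resize(d["frame"][:,:,::-1],(800,600)))
E
```

```text
t: 4.05
ee_pos: [568.4, -40.6, 41.6]
orientation: [-1.992, -2.427, 0.002]
ft_force: [-5.4, -2.8, 4.8]
width: 25.4
grasp_force: 30.0
```

View pics/w2.png

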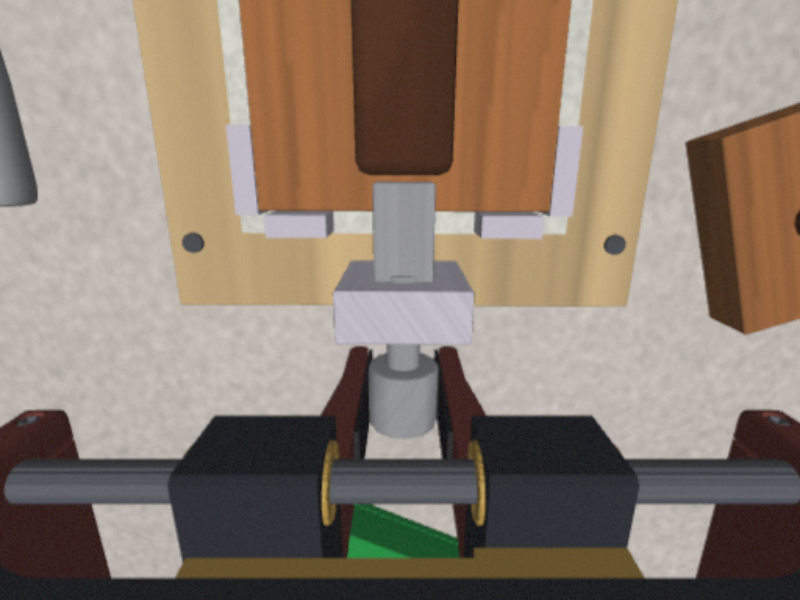

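The picture shows the knob (403,395) held between the pads with width 25.4 mm. Next I pull the bolt along tool -x.

```bash
python3 -m inch '[[[-3,0,0,0,0,0,0],[-6,0,0,0,0,0,0],[-9,0,0,0,0,0,0],[-12,0,0,0,0,0,0],[-15,0,0,0,0,0,0],[-18,0,0,0,0,0,0],[-21,0,0,0,0,0,0],[-24,0,0,0,0,0,0],[-27,0,0,0,0,0,0],[-29,0,0,0,0,0,0],[-31,0,0,0,0,0,0],[-31,0,0,0,0,0,0],[-31,0,0,0,0,0,0],[-31,0,0,0,0,0,0]]]'
python3 - <<'E'
from h import *
from workcell import status, optics
d=optics.get_image("wrist"); cv2.imwrite("pics/w3.png",cv2.resize(d["frame"][:,:,::-1],(800,600)))
E
```

```text
t: 5.5
ee_pos: [574.1, -70.2, 41.5]
orientation: [-1.992, -2.426, 0.002]
ft_force: [-4.8, 2.8, 4.6]
width: 25.1
grasp_force: 30.0
```

View pics/w3.png

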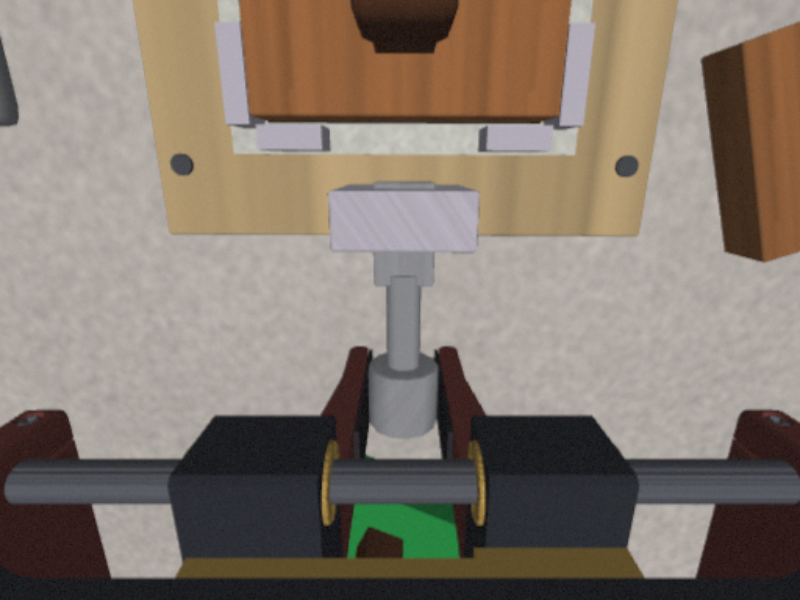

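The bolt now shows about 30 mm more shaft and the tongue is clear of the block, whose edge is at row 118. Next: release, rise, move over the handle, descend and grip.

```bash
python3 -m inch '[[[0,0,0,0,0,0,100],[0,0,0,0,0,0,100],[0,0,0,0,0,0,100],[0,0,0,0,0,0,100],[0,0,0,0,0,0,100],[0,0,0,0,0,0,100],[0,0,-30,0,0,0,100],[0,0,-70,0,0,0,100],[0,0,-110,0,0,0,100],[0,0,-110,0,0,0,100],[40,0,-110,0,0,0,100],[80,0,-110,0,0,0,100],[120,0,-110,0,0,0,100],[158,0,-110,0,0,0,100],[158,0,-110,0,0,0,100],[158,0,-110,0,0,0,100],[158,0,-110,0,0,0,100]]]'
python3 - <<'E'
from h import *
from workcell import status, optics
d=optics.get_image("wrist"); cv2.imwrite("pics/w4.png",cv2.resize(d["frame"][:,:,::-1],(800,600)))
d=optics.get_image("top"); cv2.imwrite("pics/t4.png",cv2.resize(d["frame"][120:300,150:390,::-1],(800,600)))
E
```

```text
t: 7.25
ee_pos: [544.9, 83.3, 151.4]
orientation: [-1.994, -2.428, 0.001]
ft_force: [-0.0, 0.6, 0.2]
width: 87.8
grasp_force: 0.0
```

View pics/w4.png

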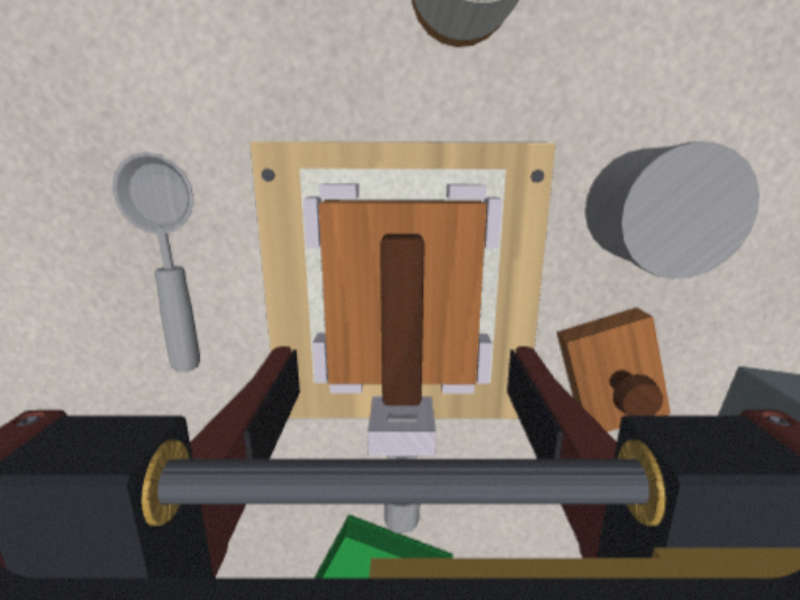

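The bar is centred laterally (column 402), with ends at rows 235 and 405. By the calibration its middle is about 6 mm further along tool +x, and its length comes out at 93 mm against 94 given. I shift 6, descend 75 and grip.

```bash
python3 -m inch '[[[6,0,25,0,0,0,100],[6,0,45,0,0,0,100],[6,0,60,0,0,0,100],[6,0,70,0,0,0,100],[6,0,75,0,0,0,100],[6,0,75,0,0,0,100],[6,0,75,0,0,0,0],[6,0,75,0,0,0,0],[6,0,75,0,0,0,0],[6,0,75,0,0,0,0],[6,0,75,0,0,0,0],[6,0,75,0,0,0,0],[6,0,75,0,0,0,0],[6,0,75,0,0,0,0],[6,0,75,0,0,0,0],[6,0,75,0,0,0,0],[6,0,75,0,0,0,0]]]'
```

```text
t: 9.05
ee_pos: [543.5, 90.0, 76.6]
orientation: [-1.993, -2.428, 0.0]
ft_force: [-1.4, -1.2, 1.1]
width: 21.9
grasp_force: 30.0
```

Gripped the bar (21.9 mm). Now I lift slowly, straight up.

```bash
python3 -m inch '[[[0,0,-2,0,0,0,0],[0,0,-5,0,0,0,0],[0,0,-9,0,0,0,0],[0,0,-14,0,0,0,0],[0,0,-20,0,0,0,0],[0,0,-26,0,0,0,0],[0,0,-32,0,0,0,0],[0,0,-38,0,0,0,0],[0,0,-44,0,0,0,0],[0,0,-50,0,0,0,0],[0,0,-56,0,0,0,0],[0,0,-62,0,0,0,0],[0,0,-68,0,0,0,0],[0,0,-74,0,0,0,0],[0,0,-80,0,0,0,0],[0,0,-86,0,0,0,0],[0,0,-92,0,0,0,0],[0,0,-97,0,0,0,0],[0,0,-100,0,0,0,0],[0,0,-102,0,0,0,0]]]'
python3 -m inch '[[[0,0,0,0,0,0,0],[0,0,0,0,0,0,0],[0,0,0,0,0,0,0],[0,0,0,0,0,0,0],[0,0,0,0,0,0,0],[0,0,0,0,0,0,0],[0,0,0,0,0,0,0],[0,0,0,0,0,0,0]]]'
python3 - <<'E'
from h import *
from workcell import status, optics
a=optics.get_image("wrist")["frame"]; b=optics.get_image("scene")["frame"][130:290,190:404]
cv2.imwrite("pics/f.png",np.hstack([cv2.resize(a,(400,300)),cv2.resize(b,(400,300))])[:,:,::-1])
E
```

```text
t: 11.05
ee_pos: [543.7, 90.0, 179.0]
orientation: [1.993, 2.428, 0.0]
ft_force: [0.7, -0.2, -3.7]
width: 21.7
grasp_force: 30.0
t: 11.85
ee_pos: [543.7, 90.0, 178.7]
orientation: [-1.993, -2.428, -0.0]
ft_force: [-0.8, -0.6, -3.4]
width: 21.9
grasp_force: 30.0
```

View pics/f.png

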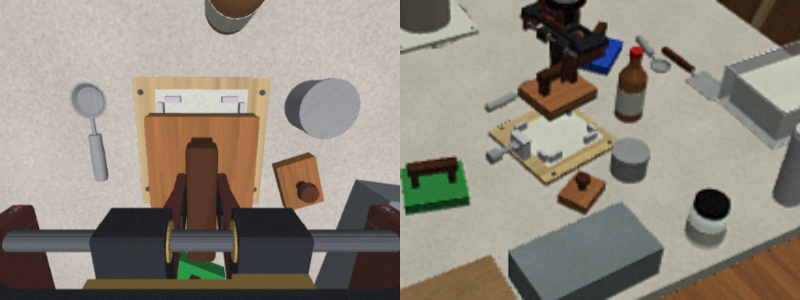

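The block hangs level about 10 cm above the empty seat, at (558,95) in the right half of the picture. The bolt knob is out at (493,155) and the bystanders are undisturbed.

```bash
python3 -c "
from workcell import ctrl
print(ctrl.close_job())"
```

```text
the job is handed in; nothing more can be done
None
```

I pulled the bolt fully out and handed the job in with the block held level about 10 cm above its seat; in the last pictures the bystanders looked undisturbed, and no verdict came back.

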